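# Set the iris sleeve of a microscope base lamp

## Task

Two microscope base lamps stand on the bench, a large one with a square housing and a small round one. On the square lamp, turn the black click sleeve until its tab points at 6 on the number scale, and let it go there. Leave the sleeve of the small round lamp as it is.

Things in the scene. Friction and masses are not known exactly. Their poses are not given: they have to be found in the camera images.
- square_lamp: Large fixed lamp: white box 140 x 140 mm, flat top 60 mm high, switch and socket on its -x face. Origin: centre of the underside, on the sleeve's vertical axis. On top a pale disc with black digits 0 to 9 (10 mm, centred 57 mm from the axis), 20 deg apart, clockwise from above: 0 towards its +y, 9 towards -y, between them round its +x side; n lies 90-20n deg from its x (6 at -30, ccw positive).
- iris_sleeve (a joint): The square lamp's black round sleeve, 50 mm across, 61 to 97 mm above the bench, amber lens on top. At its foot a 9 mm wide tab (white line, 63 to 73 mm high) reaches 42 mm from the axis. Value: 0.349 rad x the number at the tab, growing clockwise from above; the tab points 90 deg minus the value from the lamp's x. Clicks at each number (about 0.1 N m); starts at 2, 3 or 4; stops at 0 and 9.
- round_lamp: Small fixed lamp, a bystander: white round housing 104 mm across, 46 mm high, with a black sleeve 32 mm across reaching 73 mm above the bench and a like scale. Origin: centre of its underside, on its sleeve's axis; z up. It stands left or right of the square lamp.
- round_tab (a point): The pointer tab of the round lamp's sleeve: its top face near the tip, 28 mm from that sleeve's axis. It turns lightly and stays where it is left; it is to stay put.

How it is judged:
By the outcome, as a careful person would: the job done as asked, in the order asked, and still so for the second after the job is handed in, with the robot touching nothing.
It also fails if it takes over 32 s, if anything falls off the work surface, if the arm or the gripper's body presses on something with over 40 N, if the wrist force passes 120 N, or if a joint passes its speed limit or range.

## Robot

A 6-joint arm with a two-finger parallel gripper is mounted at the origin on the work surface. World frame = base frame: x ahead of the robot, y to its left, z up, the work surface at z = 0. Lengths are in m, angles in rad, forces in N, time in s.
With the tool pointing down it reaches from about 0.3 to 0.775 m from the base axis. Payload 14.6 kg.
Tool frame: the origin (TCP) lies between the finger pads; the fingertips stand ctrl.tip_extent ahead of it and the grasp point (between the pads) lies 3 mm ahead of it (ctrl.tip_extent is the distance from the TCP to the fingertips, in m); z points along the fingers, y is the line along which they close (so a half turn about z gives the same grasp; the last joint's range is limited). The gripper opens to 94 mm and grips with 3 to 60 N. Pads are 16 mm wide; open, the fingers measure 119 mm over their backs; the gripper's body (75 mm by 177 mm) begins 78 mm behind the grasp point.
Start: joints at [1.148, 0.3, 1.521, -0, 1.321, -0.067], TCP at [0.192, 0.516, 0.227] pointing down, gripper open.
Joint ranges: [-3.03, 3.03], [-0.79, 2.21], [0.23, 2.52], [-1.04, 4.18], [0, 3.07], [-2.55, 2.55]. Speed limits (rad/s): [2.22, 2.22, 2.57, 3.14, 3.14, 3.14].

## Interface

Orientations are given as [roll, pitch, yaw] about the fixed x, y, z axes, in that order (R = Rz(yaw) Ry(pitch) Rx(roll)).
In Python, from station import ctrl, viewer gives the robot as it stands (ctrl), with the cameras (viewer).
- The arm moves only by the tool shift_gripper, called after ">>>" as name([rows], argument=value, ...), one row to a line, values as JSON. Schema: {"type":"object","properties":{"increments":{"type":"array","items":{"type":"object","properties":{"dx":{"type":"number"},"dy":{"type":"number"},"dz":{"type":"number"},"ax":{"type":"number"},"ay":{"type":"number"},"az":{"type":"number"}},"additionalProperties":false},"minItems":1,"maxItems":10},"jaw":{"type":"number"},"grip_n":{"type":"number"},"only":{"type":"string"},"quiet":{"type":"boolean"},"lines":{"type":"string"}},"required":["increments"],"additionalProperties":false}. increments is a list of rows, 1 to 10 of them, each an object with the fields dx, dy, dz (the shift in shares of the most that a row can go, 1 being 50 mm), ax, ay, az (a rotation vector in fractions of the full range, 1 being 2 pi rad); a field left out counts as zero; each row shifts and turns the commanded pose from where the row before left it, along the tool's axes as they then stand; what a row does not reach is not made up. A row lasts 1/10 s, in which the tool goes at most 0.05 m and 0.15 rad, less where a joint would pass 70% of its speed; a pose out of reach is approached as far as the arm can. jaw is the finger opening in m, set as the call begins (left out keeps the last). The fingers move at their own pace and stop on an object; grip_n is the grip in N (left out, the last holds). Time passes only in rows, so rows that do not move let the fingers close. The tool returns the time, the measured TCP pose, the force, the opening and the grip force at its end. only (a regular expression) keeps the lines of the reply that match it, lines (a string "A,B") keeps lines A to B, and quiet returns only ok. Input that does not fit is refused with a message, and nothing moves.
- ctrl.get_obs(): the state, without advancing time (a new reading comes with each control period).
- viewer.camera(name): name is "scene" or "top" or "wrist"; returns a dict with "pixels" (480x640x3 uint8, blue, green, red), "fx", "fy", "cx", "cy" (pixels), "k1" (the pictures are not rectified: a ray, as slopes to the right and down, at radius r is drawn at 1 + k1 r^2 times it, then the intrinsics apply), "extrinsics" (4x4, takes a point from camera to world coordinates). Camera axes: x right, y up, looking along -z (the intrinsics and any distortion apply to the point x, -y, -z); pixel columns grow to the right and rows downward; lengths in m; the calibration is good to about 2 mm. A picture is of the moment at which its call begins. There is no depth.
- ctrl.hand_in(): hands the job in; it is judged then, once.
The state is a dict: "time_s": time; "qpos": joint angles; "joint_vel": joint speeds; "tau": joint torques, N m; "ee_pos": TCP position; "eef_rot": TCP orientation; "force": force on the tool from outside, world axes, zero at the start; "moment": the same for the moment, N m; "grip_width": finger opening in m; "grip_force": force on a finger pad.
Only numpy, scipy, OpenCV 4.12 (cv2) and the standard library are available. Lean on these libraries where they do the work, as an engineer would, in place of code of your own. Each camera call takes 0.05 s, during which the arm holds its last target. There are 200 camera calls.

## Working session

There is one attempt and no reset: what is moved stays moved. The work goes in short steps, Python scripts to look and compute and a tool call to move; the robot and the scene stay as the last step left them, time stands still between calls to the robot, and variables do not carry over. Pictures are saved under pics/ and viewed, at most 10 in all, crops included, and the job is handed in when it is done.

```bash
ls; mkdir -p pics; python3 - <<'E'
from station import ctrl, viewer
import cv2,numpy as np
print(ctrl.tip_extent, ctrl.get_obs()['ee_pos'],ctrl.get_obs()['eef_rot'])
for n in ("scene","top"):
    c=viewer.camera(n); cv2.imwrite(f"pics/{n}0.png",c["pixels"]); np.save(f"pics/{n}0.npy",c,allow_pickle=True)
    print(n,c["fx"],c["cx"],c["cy"],c["k1"],np.round(c["extrinsics"],3).tolist())
E
```

```text
pics
station.py
0.022 [0.19147837 0.51533127 0.22687278] [-3.14042176e+00 -7.68877640e-05  2.78579864e+00]
scene 604.6811635360452 308.64809142817603 238.47049855084498 -0.177833208994152 [[-0.272, -0.82, 0.503, 1.074], [0.962, -0.234, 0.138, 0.152], [0.004, 0.522, 0.853, 0.962], [0.0, 0.0, 0.0, 1.0]]
top 439.1213129729679 318.7823830246731 236.68170100920585 -0.057082290928791836 [[0.029, 0.996, -0.082, 0.474], [-1.0, 0.029, -0.004, 0.011], [-0.002, 0.082, 0.997, 0.826], [0.0, 0.0, 0.0, 1.0]]
```

View pics/top0.png

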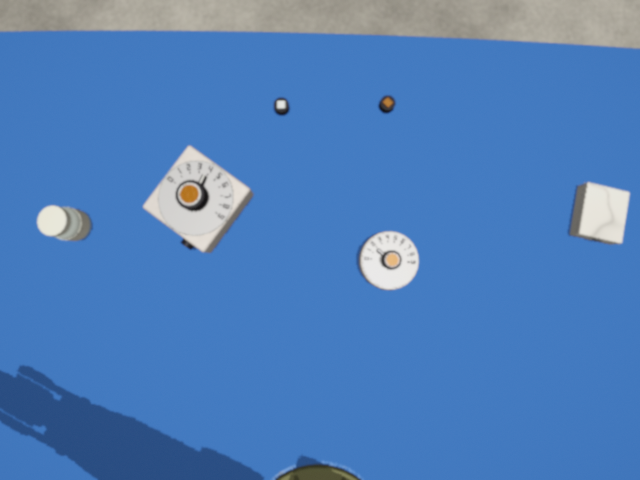

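View pics/scene0.png

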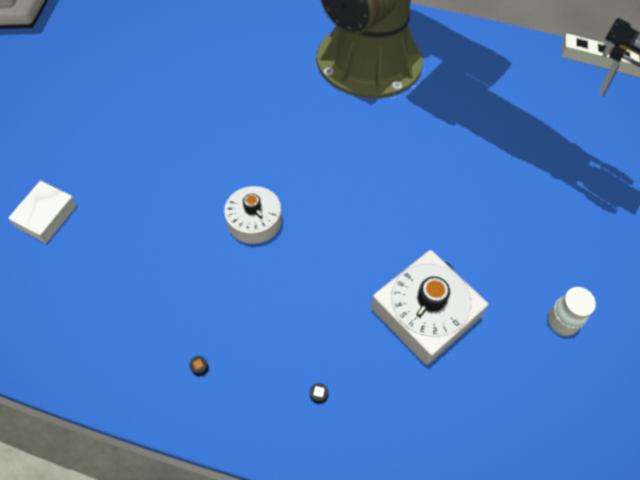

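The top view shows the square lamp at about (197,197), lens (190,195), tab tip near (206,178) at about 3–4; the round lamp is at (390,260). The scene view shows the same lamps at (432,300) and (253,213).

```bash
cat > h.py <<'E'
import cv2,numpy as np
def ray(c,uv):
    s=(np.array(uv,float)-[c["cx"],c["cy"]])/[c["fx"],c["fy"]]
    u=s.copy()
    for _ in range(20): u=s/(1+c["k1"]*(u@u))
    E=c["extrinsics"]; return E[:3,3],E[:3,:3]@np.array([u[0],-u[1],-1])
def cast(c,uv,z):
    o,d=ray(c,uv); return o+d*(z-o[2])/d[2]
def pix(c,p):
    E=c["extrinsics"]; q=E[:3,:3].T@(np.array(p)-E[:3,3]); u=np.array([q[0],-q[1]])/-q[2]
    return u*(1+c["k1"]*(u@u))*[c["fx"],c["fy"]]+[c["cx"],c["cy"]]
def rect(c,ctr,z,h=.09,s=4000):
    """world-aligned orthographic resample of plane z: up=+x, left=+y"""
    n=int(h*2*s); a=np.arange(n)/s-h
    m=np.array([[pix(c,[ctr[0]-r,ctr[1]-k,z]) for k in a] for r in a],np.float32)
    return cv2.remap(c["pixels"],m,None,cv2.INTER_CUBIC)
E
python3 - <<'E'
from h import *
for n,lp in (("top",(190,195)),("scene",(434,290))):
    c=np.load(f"pics/{n}0.npy",allow_pickle=True).item()
    hsv=cv2.cvtColor(c["pixels"],cv2.COLOR_BGR2HSV)
    am=cv2.inRange(hsv,(5,130,80),(25,255,255))
    k,l,st,ce=cv2.connectedComponentsWithStats(am)
    for i in range(1,k):
        if st[i,4]>60: print(n,"amber",st[i,4],np.round(ce[i],1),np.round(cast(c,ce[i],.097),4))
    m=cv2.inRange(hsv,(0,0,0),(179,255,255)); m[(hsv[...,1]>110)&(hsv[...,0]>90)]=0
    cn,_=cv2.findContours(m,cv2.RETR_EXTERNAL,cv2.CHAIN_APPROX_NONE)
    for q in cn:
        if cv2.pointPolygonTest(q,lp,False)>0:
            h=cv2.convexHull(q); a=cv2.approxPolyDP(h,4,True)[:,0]
            for p in a: print(n,p,np.round(cast(c,p,.06),4),np.round(cast(c,p,0),4))
E
```

```text
top amber 65 [387.4 102. ] [ 0.7692 -0.0976  0.097 ]
top amber 217 [188.9 193.5] [0.6003 0.235  0.097 ]
top [188 145] [0.6947 0.2532 0.06  ] [0.712  0.2722 0.    ]
top [253 194] [0.6087 0.1322 0.06  ] [0.6193 0.1417 0.    ]
top [210 252] [0.504  0.2034 0.06  ] [0.5064 0.2185 0.    ]
top [186 246] [0.5132 0.2464 0.06  ] [0.5163 0.2649 0.    ]
top [142 207] [0.5802 0.3294 0.06  ] [0.5886 0.3544 0.    ]
scene amber 221 [435.1 288.6] [0.5989 0.2334 0.097 ]
scene amber 76 [197.6 363.4] [ 0.8219 -0.0892  0.097 ]
scene [432 250] [0.5055 0.2188 0.06  ] [0.4677 0.2233 0.    ]
scene [488 304] [0.5831 0.3288 0.06  ] [0.5505 0.3405 0.    ]
scene [474 323] [0.6237 0.3105 0.06  ] [0.5938 0.321  0.    ]
scene [425 364] [0.7144 0.2446 0.06  ] [0.6905 0.2508 0.    ]
scene [371 304] [0.6354 0.1388 0.06  ] [0.6062 0.1379 0.    ]
scene [376 291] [0.6098 0.1415 0.06  ] [0.5789 0.1408 0.    ]
```

```bash
python3 - <<'E'
from h import *
out=[]
for n in ("top","scene"):
    c=np.load(f"pics/{n}0.npy",allow_pickle=True).item()
    im=rect(c,(.5996,.2342),.066 if 0 else .06,.085,2400)
    cv2.line(im,(204,204),(204+int(180*np.sin(np.radians(-56))),204-int(180*np.cos(np.radians(-56)))),(0,0,255),1) # dir of 0 if lamp yaw=-34
    cv2.line(im,(204,204),(204+int(180*np.sin(np.radians(64))),204-int(180*np.cos(np.radians(64)))),(0,255,0),1)
    out.append(im)
cv2.imwrite("pics/r.png",np.hstack(out)[:, :800])
E
```

```text
(no output)
```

View pics/r.png

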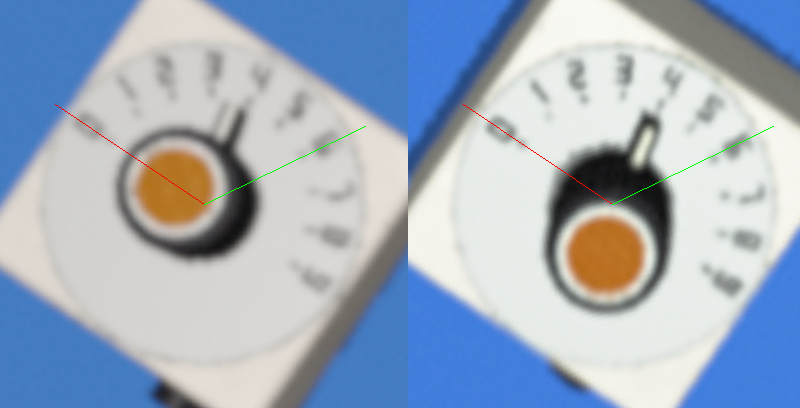

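The lamp model fits: axis at (0.600, 0.234), lamp yaw about -34°. Correcting for parallax puts the tab at 4, so I need 40° clockwise, which is +rz in the tool frame.

The manual's scale: shifts go in shares of 50 mm and turns go in shares of 2 pi rad. Converting my numbers, -0.03 m is -0.6, -0.0076 m is -0.152.

>>> shift_gripper([
  {"dx":-0.6,"dy":-0.152},
  {"dx":-0.6,"dy":-0.152},
  {"dx":-0.6,"dy":-0.152},
  {"dx":-0.6,"dy":-0.152},
  {"dx":-0.6,"dy":-0.152},
  {"dx":-0.6,"dy":-0.152},
  {"dx":-0.6,"dy":-0.152},
  {"dx":-0.6,"dy":-0.152},
], jaw=0.094, grip_n=25)

```text
time_s: 0.9
ee_pos: [0.3962, 0.374, 0.2272]
eef_rot: [-3.141, -0.0, 2.786]
force: [0.5, 0.5, -0.1]
grip_width: 0.0943
grip_force: 0.0
```

>>> shift_gripper([
  {"dx":-0.6,"dy":-0.152},
  {"dx":-0.6,"dy":-0.152},
  {"dx":-0.6,"dy":-0.152},
  {"dx":-0.6,"dy":-0.152},
  {"dx":-0.6,"dy":-0.152},
  {"dx":-0.6,"dy":-0.152},
  {"dx":-0.6,"dy":-0.152},
  {"dx":-0.6,"dy":-0.152},
  {},
  {},
])

```text
time_s: 1.9
ee_pos: [0.5991, 0.2341, 0.2267]
eef_rot: [-3.141, -0.001, 2.785]
force: [-0.3, -0.6, -0.2]
grip_width: 0.0944
grip_force: 0.0
```

```bash
python3 - <<'E'
from station import ctrl, viewer
from scipy.spatial.transform import Rotation as R
o=ctrl.get_obs(); r=R.from_euler('xyz',o['eef_rot'])
import numpy as np
print(o['qpos'],o['eef_rot'],r.inv().apply(np.array([.5996,.2342,.101])-o['ee_pos']))
E
```

```text
[ 3.15559347e-01  5.12918801e-01  1.22657253e+00  1.55288222e-04
  1.40330015e+00 -8.98620254e-01] [-3.14096593e+00 -1.03337331e-03  2.78494962e+00] [-0.00059878  0.00034076  0.12572376]
```

Scaled: 0.025 m is 0.5, 0.02 m is 0.4.

>>> shift_gripper([
  {"dz":0.5},
  {"dz":0.5},
  {"dz":0.5},
  {"dz":0.4},
  {"dz":0.3},
  {"dz":0.2},
  {"dz":0.1},
  {},
])

```text
time_s: 2.7
ee_pos: [0.5991, 0.2345, 0.1024]
eef_rot: [-3.142, -0.0, 2.786]
force: [0.3, 0.5, 0.7]
grip_width: 0.0939
grip_force: 0.0
```

>>> shift_gripper([
  {},
  {},
  {},
  {},
  {},
  {},
  {},
  {},
], jaw=0.03, grip_n=25)

```text
time_s: 3.5
ee_pos: [0.5993, 0.2346, 0.1026]
eef_rot: [3.141, 0.0, 2.786]
force: [1.7, 2.8, -0.2]
grip_width: 0.0495
grip_force: 25.0
```

Gripped at a width of 49.5 mm, which matches the 50 mm sleeve. Now turning.

Scaled: 0.1 rad / 6.2832 = 0.0159.

>>> shift_gripper([
  {"az":0.0159},
  {"az":0.0159},
  {"az":0.0159},
  {"az":0.0159},
  {"az":0.0159},
  {"az":0.0159},
  {"az":0.0159},
  {},
  {},
])

```text
time_s: 4.4
ee_pos: [0.5995, 0.2349, 0.1026]
eef_rot: [3.14, -0.0, 2.085]
force: [4.6, 4.7, -2.5]
grip_width: 0.0494
grip_force: 25.0
```

```bash
python3 - <<'E'
from station import ctrl, viewer
import cv2
from h import *
print(ctrl.get_obs()['moment'],ctrl.get_obs()['qpos'])
out=[]
for n in ("top","scene"):
    out.append(rect(viewer.camera(n),(.5996,.2342),.06,.085,2350))
cv2.imwrite("pics/r2.png",np.hstack(out)[:, :800])
E
```

```text
[ 0.94092315 -0.67529789 -0.23213556] [ 3.16314921e-01  6.23201580e-01  1.35389943e+00  7.39498213e-04
  1.16295435e+00 -1.98596807e-01]
```

View pics/r2.png

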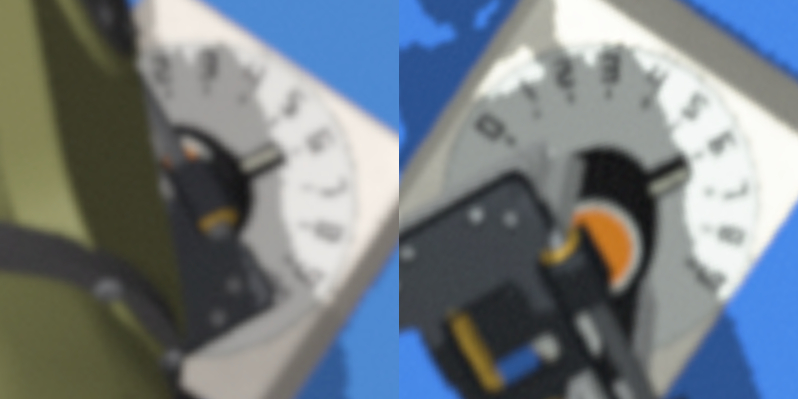

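The tab is at 6 after parallax correction (63–64° clockwise from world x, expected 64°). Releasing and lifting off.

>>> shift_gripper([
  {},
  {},
  {},
  {},
  {},
  {},
  {},
  {},
], jaw=0.094)

```text
time_s: 5.3
ee_pos: [0.5992, 0.2344, 0.1024]
eef_rot: [-3.142, 0.0, 2.086]
force: [0.1, 0.3, 0.0]
grip_width: 0.094
grip_force: 0.0
```

>>> shift_gripper([
  {"dz":-0.3},
  {"dz":-0.5},
  {"dz":-0.6},
  {"dz":-0.6},
  {"dz":-0.6},
])

```text
time_s: 5.8
ee_pos: [0.5991, 0.2343, 0.2351]
eef_rot: [3.14, 0.0, 2.086]
force: [0.3, -0.6, 0.9]
grip_width: 0.0939
grip_force: 0.0
```

>>> shift_gripper([
  {"dy":0.6},
  {"dy":0.6},
  {"dy":0.6},
  {"dy":0.6},
  {"dy":0.6},
  {"dy":0.6},
  {},
  {},
])

```text
time_s: 6.6
ee_pos: [0.7474, 0.3179, 0.2326]
eef_rot: [-3.141, -0.0, 2.086]
force: [-0.7, -0.0, 0.5]
grip_width: 0.0938
grip_force: 0.0
```

```bash
python3 - <<'E'
from station import ctrl, viewer
import cv2
from h import *
out=[]
for n in ("top","scene"):
    out.append(rect(viewer.camera(n),(.5996,.2342),.06,.085,2350))
cv2.imwrite("pics/r3.png",np.hstack(out)[:, :800])
E
```

```text
(no output)
```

View pics/r3.png

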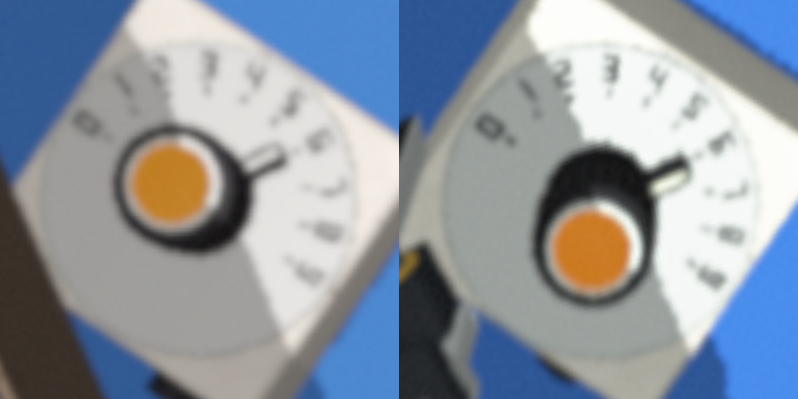

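The sleeve is free and clear. In the top view the tab runs from (248,165) to (280,150), about 65° from world x: 6 is at 64°, 5 at 44° and 7 at 84°.

```bash
python3 -c "
from station import ctrl, viewer
print(ctrl.hand_in())"
```

```text
the job is handed in; nothing more can be done
None
```

I turned the square lamp's sleeve from 4 to 6, released it and checked it in the camera views with the gripper clear; the arm never went near the round lamp, and the job was handed in at about 6.7 s.

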